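# Pack a pipe coupling under the cantilever tray

### The arm

A 6-joint arm with a two-finger parallel gripper is mounted at the origin on a cart in front of the work surface, level with it; the furniture and walls round the work are solid. World frame = base frame: x ahead of the robot, y to its left, z up, the work surface at z = 0. Lengths are in mm, angles in degrees, forces in N, time in s.
With the tool pointing down it reaches from about 300 to 850 mm from the base axis. Payload 4.2 kg.
Tool frame: the origin (TCP) lies between the finger pads; the fingertips stand 14 mm ahead of it and the grasp point (between the pads) lies 5 mm behind it (env.finger_overhang is the distance from the TCP to the fingertips, in mm); z points along the fingers, y is the line along which they close (so a half turn about z gives the same grasp; the last joint's range is limited). The gripper opens to 91 mm and grips with 3 to 60 N. Pads are 32 mm wide; open, the fingers measure 118 mm over their backs; the gripper's body (76 mm by 178 mm) begins 60 mm behind the grasp point.
Start: joints at [73.625, 18.312, 89.639, -0, 72.044, -1.146], TCP at [151.044, 554.825, 194.176] pointing down, gripper open.
Joint ranges: [-177.97, 177.97], [-48.28, 115.42], [12.27, 149.76], [-77.06, 257.06], [2.81, 150.46], [-146.56, 146.56]. Speed limits (degrees/s): [147.25, 147.25, 180, 180, 180, 180].

### API

Orientations are given as [roll, pitch, yaw] about the fixed x, y, z axes, in that order (R = Rz(yaw) Ry(pitch) Rx(roll)).
In Python, from workcell import status, cams, env, finder gives the robot as it stands.
- The arm moves only by the tool apply_moves, never from a script. Its argument "increments" is a list of rows, each a list of 7 numbers: the opening, from -1 (shut) to 1 (fully open), then the shift along the world's x, y, z in m, then the turn, a rotation vector about the world's x, y, z in degrees. In form: [[gripper, x, y, z, ax, ay, az], ...]. A call has 1 to 5 rows; each row shifts and turns the commanded pose from where the row before left it; what a row does not reach is not made up. A row lasts 1/12 s, in which the tool goes at most 41.7 mm and 7.16 degrees, less where a joint would pass 70% of its speed; a pose out of reach is approached as far as the arm can. A call with a gripper value outside its range is refused whole. The fingers move at their own pace and stop on an object; "newtons" is the grip in N (left out, the last holds). Time passes only in rows, so rows that do not move let the fingers close. It gives the time, the measured TCP pose, the force, the opening and the grip force at its end, in the units of the state.
- status.state(): the state, without advancing time (a new reading comes with each control period).
- cams.grab_frame(name): name is "scene" or "side" or "wrist"; returns a dict with "color" (400x640x3 uint8, red, green, blue), "intrinsics" (3x3 intrinsics, pixels), "k1" (the pictures are not rectified: a ray, as slopes to the right and down, at radius r is drawn at 1 + k1 r^2 times it, then the intrinsics apply), "R" (3x3) and "t" (3): a world point X has camera coordinates R X + t. Camera axes: x right, y down, z forward; pixel columns grow to the right and rows downward; lengths in mm; the calibration is good to about 2 mm. A picture is of the moment at which its call begins. There is no depth.
- env.job_done(): hands the job in; it is judged then, once.
Trained networks look in the newest picture that a camera, given by its name, has taken for a name from the list of things; names that differ only in an ending like _2 or _b are one class to them, and where a whole thing is asked for, a point or a joint stands for the part that bears it (a point fixed in the world has none). Each returns a list of dicts, best first, with "score" (0 to 1); they miss things now and then, are a little off and sometimes report something else, mostly with a low value. They report only what shows in the picture. A call takes as long as a camera call. They do not tell look-alikes from the thing itself.
- finder.boxes_of(query, camera): "rect" ([left, top, width, height] in pixels, round what is visible of it).
- finder.trace(query, camera): "pixels" (400x640 bool, what is visible of it) and "rect" ([left, top, width, height] in pixels, round what is visible of it).
The state is a dict: "time_s": time; "qpos": joint angles; "qvel": joint speeds; "effort": joint torques, N m; "ee_pos": TCP position; "ee_rot": TCP orientation; "force": force on the tool from outside, world axes, zero at the start; "torque": the same for the moment, N m; "gripper_width": finger opening in mm; "gripper_force": force on a finger pad.
Only numpy, scipy, OpenCV 4.12 (cv2) and the standard library are available. Lean on these libraries where they do the work, as an engineer would, in place of code of your own. Each camera call takes 0.05 s, during which the arm holds its last target. There are 200 camera calls.

### The job

Take the top tray of the grey cantilever toolbox by its handle and swing it up and over to the left until it is fully open. Stand the smallest of the pipe couplings upright on the floor of the compartment underneath, setting it down rather than dropping it, then swing the tray back so that it is fully shut on the box.

Things in the scene. Friction and masses are not known exactly. Their poses are not given: they have to be found in the camera images.
- cantilever_box: Grey sheet-metal toolbox, immovable: 240 (x) x 156 (y) x 75 mm high; origin at the centre of its underside, z up. One open compartment 232 x 148 mm, floor 8 mm and rim 75 mm above the origin. Shut, a 36 mm high tray of the same outline covers it. Open, the tray hangs level at the same height on the box's +y side (robot's left), centre 199 mm from the box's, and the compartment is clear above.
- tray_handle (a point): Centre of the tray's handle: black bar along the box's x, 120 mm long, 16 wide (box y), 14 high, on two thin posts, its middle 30 mm above the tray's rim; pinch from above across its width. Shut, it is over the box's centre, 142.5 mm above its origin. The tray always stays level: the handle only shifts along an arc of radius 110 mm in the box's y-z plane.
- swing (a joint): Tray arm angle q, rad: 0 shut, 2.27 fully open (stop). From shut the handle moves 0.110*(cos 0.436 - cos(0.436+q)) m along the box's +y and rises 0.110*(sin(0.436+q) - sin 0.436) m: up and over. It takes about 3 to 7 N. Let go below about 0.6 the tray sinks softly shut by itself, beyond 1.7 it sinks fully open and stays; between, it stays where left.
- coupling_2: The smallest of the pipe couplings (short hollow sleeves, a thicker band at each end) standing on end on the table right of the box: 32 mm diameter, 36 tall, plain metal (the others are 42 x 45 and 52 x 50 mm). Origin at the centre of its underside, z up its axis. About 0.12 kg; pinch it across the outside from above.
Mind the look-alikes: they are no part of the job. Leave any blue or orange look-alike of the coupling_2 alone.

How it is judged (in metres and radians):
On the way, in this order (a step that is already met when the one before it is completed fails the run):
1. the tray is swung fully open (value of joint swing above 2 rad), for 0.2 s.
2. the smallest coupling stands in the compartment while the tray is open (value of joint swing above 1.9 rad and x of coupling_2 in the frame of cantilever_box between -0.11 and 0.11 m and y of coupling_2 in the frame of cantilever_box between -0.07 and 0.07 m and z of coupling_2 in the frame of cantilever_box below 0.018 m and angle between coupling_2's own z axis and vertical below 0.2 rad and linear speed of coupling_2 below 0.05 m/s and contact force between the fingers and coupling_2 below 0.1 N), for 0.2 s.
At the end, for the whole second after the job is handed in: The tray is shut (arms within 0.1 rad of the shut stop) and the smallest coupling stands at rest on the compartment floor (within 10 mm of its height), upright within 11 degrees, anywhere inside the walls (value of joint swing below 0.1 rad and x of coupling_2 in the frame of cantilever_box between -0.11 and 0.11 m and y of coupling_2 in the frame of cantilever_box between -0.07 and 0.07 m and z of coupling_2 in the frame of cantilever_box below 0.018 m and angle between coupling_2's own z axis and vertical below 0.2 rad and linear speed of coupling_2 below 0.05 m/s); the robot touches nothing.
It fails at once if the smallest coupling falls freely (dropped from more than about 40 mm) (linear speed of coupling_2 above 0.9 m/s and contact force between the fingers and coupling_2 below 0.01 N).
It also fails if it takes over 72 s, if anything falls off the work surface, if the arm or the gripper's body presses on something with over 40 N, if the wrist force passes 120 N, or if a joint passes its speed limit or range.

## Working session

There is one attempt and no reset: what is moved stays moved. The work goes in short steps, Python scripts to look and compute and a tool call to move; the robot and the scene stay as the last step left them, time stands still between calls to the robot, and variables do not carry over. Pictures are saved under pics/ and viewed, at most 10 in all, crops included, and the job is handed in when it is done.

Besides the shell and the picture viewer there is one more tool, called after ">>>" as a command line: name --pt "numbers of a row" for each row, then --argument value for the rest. apply_moves: Moves the arm, as the interface text tells. Its arguments: {"type":"object","properties":{"increments":{"type":"array","items":{"type":"array","items":{"type":"number"}}},"newtons":{"type":"number"}},"required":["increments"]}

```bash
mkdir -p pics; cat > h.py <<'E'
import numpy as np, cv2
from workcell import status, cams, env, finder
def ray(f,u,v):
    K=np.array(f["intrinsics"],float);R=np.array(f["R"]);t=np.array(f["t"])
    d=np.array([(u-K[0,2])/K[0,0],(v-K[1,2])/K[1,1]]);s=d.copy()
    for _ in range(30): s=d/(1+f["k1"]*(s@s))
    return -R.T@t, R.T@np.array([s[0],s[1],1])
def at_z(f,u,v,z):
    c,d=ray(f,u,v); return c+d*(z-c[2])/d[2]
def proj(f,X):
    K=np.array(f["intrinsics"],float);p=np.array(f["R"])@np.array(X,float)+np.array(f["t"]);s=p[:2]/p[2]
    s=s*(1+f["k1"]*(s@s)); return K[:2,:2]@s+K[:2,2]
def save(f,n): cv2.imwrite("pics/"+n+".png",f["color"][:,:,::-1])
E
python3 - <<'E'
from h import *
np.set_printoptions(precision=1,suppress=True)
for n in("scene","side"):
    f=cams.grab_frame(n);save(f,n+"0")
    print(n,"cam",-np.array(f["R"]).T@f["t"])
    for q in("cantilever_box","tray_handle","coupling_2"):
        for b in finder.boxes_of(q,n): print(q,b["score"],b["rect"])
E
cd pics; python3 -c "
import cv2
for n in('scene0','side0'):
    i=cv2.imread(n+'.png');cv2.imwrite(n+'v.png',cv2.resize(i,(800,500)))"
```

```text
scene cam [ -47.4 -785.6  699.5]
cantilever_box 0.63 [242.3, 150.0, 120.9, 108.7]
tray_handle 0.67 [243.6, 154.5, 118.0, 78.5]
coupling_2 0.74 [335.8, 266.9, 16.1, 23.3]
side cam [553.1 786.5 573.2]
cantilever_box 0.79 [238.1, 220.0, 133.5, 95.1]
tray_handle 0.57 [238.2, 218.2, 132.8, 62.4]
coupling_2 0.44 [273.8, 212.6, 13.9, 7.5]
```

View pics/scene0.png

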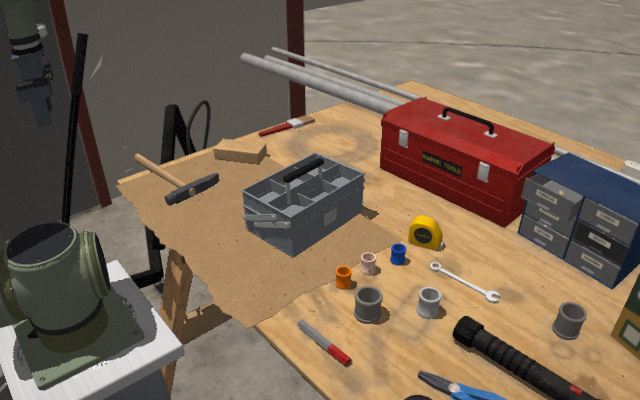

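View pics/side0.png

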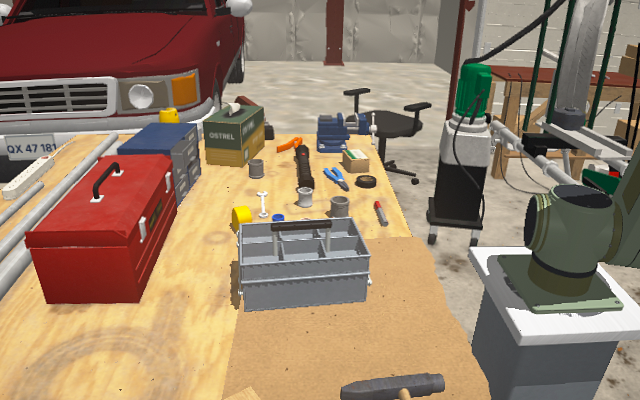

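The scene picture shows these coupling candidates:
- orange (344,277)
- pale plain (369,263)
- blue (398,253)
- larger greys (368,303), (429,302) and (570,320)

The box is at (303,205), with its handle at (304,169) in scene and (301,226) in side. My choice is the pale plain one at (369,263), which I'll check by crop and size.

```bash
cat > m.py <<'E'
from h import *
from scipy.optimize import least_squares
np.set_printoptions(precision=1,suppress=True)
F={n:cams.grab_frame(n) for n in("scene","side")}
i=F["scene"]["color"][240:330,320:450,::-1];cv2.imwrite("pics/crop1.png",cv2.resize(i,None,fx=6,fy=6,interpolation=cv2.INTER_CUBIC))
def dark(f,x0,y0,x1,y1):
    g=f["color"][y0:y1,x0:x1].max(2)<50
    n,l,s,c=cv2.connectedComponentsWithStats(g.astype(np.uint8)); k=1+s[1:,4].argmax()
    m=l==k; v,u=np.nonzero(m); return np.c_[u+x0,v+y0].astype(float)
rg={"scene":(270,150,340,190),"side":(262,212,345,240)}
P={n:dark(F[n],*rg[n]) for n in F}
for n in P: print(n,P[n].min(0),P[n].max(0),len(P[n]))
# fit handle box pose: match projected convex hull extents in several directions
A=np.array([[a,b,c] for a in(-60,60) for b in(-8,8) for c in(-7,7)],float)
D=[np.array([np.cos(t),np.sin(t)]) for t in np.arange(0,2*np.pi,np.pi/8)]
def X(p):
    c,s=np.cos(p[3]),np.sin(p[3]); return A@np.array([[c,s,0],[-s,c,0],[0,0,1]])+p[:3]
def res(p):
    r=[]
    for n in F:
        Q=np.array([proj(F[n],x) for x in X(p)])
        # upper-left/side directions only: posts hang below
        for d in D:
            if d[1]<0.3: r.append((Q@d).max()-(P[n]@d).max()-.5*abs(d).sum())
    return r
s=least_squares(res,[600,50,142,0],x_scale=[10,10,10,.1],loss="soft_l1")
print("handle",s.x[:3],np.degrees(s.x[3]),"rms",np.sqrt(np.mean(np.array(res(s.x))**2)))
# box outline fit on table: masks
for n in F:
    for b in finder.trace("cantilever_box",n)[:1]:
        m=b["pixels"]; print(n,b["score"],m.sum())
        im=F[n]["color"][:,:,::-1].copy()
        c,si=np.cos(s.x[3]),np.sin(s.x[3])
        C=[proj(F[n],[s.x[0]+c*a-si*e,s.x[1]+si*a+c*e,z]) for z in(0,75,111) for a,e in((-120,-78),(120,-78),(120,78),(-120,78))]
        for k in range(3): cv2.polylines(im,[np.int32(np.round(C[4*k:4*k+4]))],True,(0,255,0) if k!=1 else (0,0,255),1)
        cv2.imwrite(f"pics/fit_{n}.png",cv2.resize(im[140:325,220:400],None,fx=3,fy=3))
f=F["scene"]
for u,v in((369,263),(344,277),(398,253),(368,303),(429,302)): print(u,v,at_z(f,u,v,18))
E
python3 m.py; python3 -c "
import cv2,numpy as np
a=cv2.imread('pics/fit_scene.png');b=cv2.imread('pics/fit_side.png');c=cv2.resize(np.hstack([a,b]),(800,411));cv2.imwrite('pics/fit.png',c)"
```

```text
Traceback (most recent call last):
  File "m.py", line 11, in <module>
    P={n:dark(F[n],*rg[n]) for n in F}
         ~~~~^^^^^^^^^^^^^
  File "m.py", line 8, in dark
    n,l,s,c=cv2.connectedComponentsWithStats(g.astype(np.uint8)); k=1+s[1:,4].argmax()
                                                                      ~~~~~~~~~~~~~~^^
ValueError: attempt to get argmax of an empty sequence
[ WARN:0@0.008] global loadsave.cpp:275 findDecoder imread_('pics/fit_scene.png'): can't open/read file: check file path/integrity
[ WARN:0@0.008] global loadsave.cpp:275 findDecoder imread_('pics/fit_side.png'): can't open/read file: check file path/integrity
Traceback (most recent call last):
cv2.error: OpenCV(4.12.0) :-1: error: (-5:Bad argument) in function 'resize'
> Overload resolution failed:
>  - src data type = object is not supported
>  - Expected Ptr<cv::UMat> for argument 'src'
```

View pics/crop1.png

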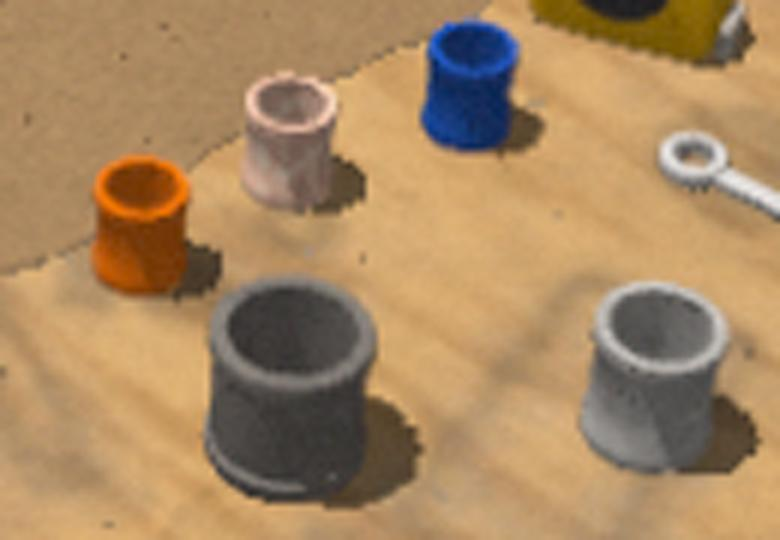

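The crop confirms it: the pale metal sleeve at (369,263) is the same small size as the orange (344,277) and blue (398,253) look-alikes, and both grey ones are bigger. The dark threshold for the handle was too strict, so I'll loosen it.

```bash
sed -i 's/max(2)<50/max(2)<t/; s/def dark(f,x0,y0,x1,y1)/def dark(f,x0,y0,x1,y1,t)/; s/340,190)/340,190,65)/; s/345,240)/345,240,85)/' m.py
cat >> m.py <<'E'
print("rim", at_z(f,368.5,257,36), f["color"][150:190,270:340].max(2).min(), F["side"]["color"][212:240,262:345].max(2).min())
E
python3 m.py; python3 -c "
import cv2,numpy as np
a=cv2.imread('pics/fit_scene.png');b=cv2.imread('pics/fit_side.png');c=cv2.resize(np.hstack([a,b]),(800,411));cv2.imwrite('pics/fit.png',c)"
```

```text
scene [270. 155.] [323. 184.] 535
side [271. 220.] [331. 231.] 477
handle [557.   11.5 145.3] -3.884843264539095 rms 1.8470556149788442
scene 0.82 8388
side 0.77 10883
369 263 [ 549.1 -227.1   18. ]
344 277 [ 479.8 -225.7   18. ]
398 253 [ 619.8 -244.    18. ]
368 303 [ 464.6 -310.6   18. ]
429 302 [ 554.8 -385.5   18. ]
rim [ 546.  -227.4   36. ] 0 53
```

View pics/fit.png

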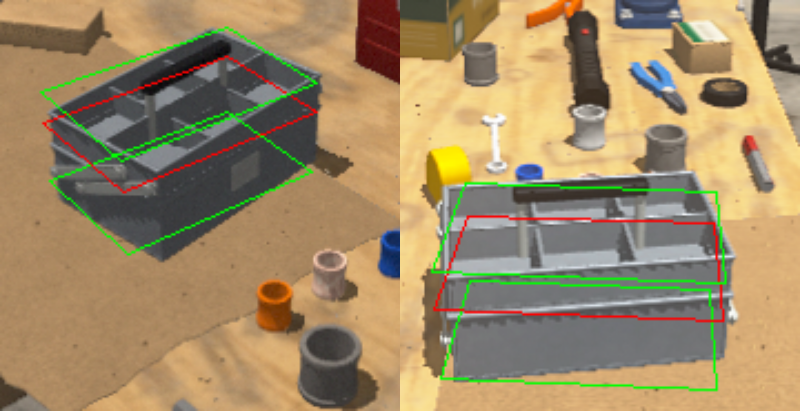

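```bash
cat > b.py <<'E'
from h import *
from scipy.optimize import least_squares
np.set_printoptions(precision=1,suppress=True)
F={n:cams.grab_frame(n) for n in("scene","side")}
T=[("scene",-1,1,111,243,190.4),("scene",-1,-1,111,292,224),("scene",1,-1,111,364,176),("scene",-1,-1,0,294.3,256),("scene",-1,1,0,245.6,229),("scene",1,-1,0,363,214),
("side",1,1,111,240.3,266),("side",-1,1,111,370,255.7),("side",-1,-1,111,352.8,218.4),("side",1,-1,111,239.4,224.7),("side",1,1,0,244.8,310),("side",-1,1,0,363,307.5),
("scene",-.5,0,142.5,285.5,180),("scene",.5,0,142.5,321,161.6),("side",.5,0,142.5,272,226),("side",-.5,0,142.5,331.6,223.5)]
def res(p):
    r=[];c,s=np.cos(p[2]),np.sin(p[2])
    for n,a,b,z,u,v in T:
        a*=120;b*=78; r+=list(proj(F[n],[p[0]+c*a-s*b,p[1]+s*a+c*b,z+p[3]])-[u,v])
    return r
s=least_squares(res,[557,11,0,0],x_scale=[10,10,.1,5],loss="soft_l1")
print(s.x, np.degrees(s.x[2])); print(np.array(res(s.x)).reshape(-1,2))
E
python3 b.py; python3 -c "
from workcell import status;s=status.state();print(s)"
```

```text
[559.1  -4.    0.1  -1.9] 6.934464146704363
[[-0.4  0.2]
 [-0.7 -6.3]
 [ 1.  -1.6]
 [-1.   3.6]
 [ 1.3  1.7]
 [ 0.1 -0.4]
 [ 0.3 -0.8]
 [-0.2  0.8]
 [-0.5 -0.3]
 [ 1.4 -0.4]
 [-0.4  3.3]
 [ 3.  -3.9]
 [ 0.   0.3]
 [ 2.1 -0.8]
 [-1.2  1.4]
 [ 0.1  0.4]]
{'time_s': 0.8, 'qpos': array([ 7.36259862e+01,  1.83097068e+01,  8.96395734e+01, -1.59562879e-03,
        7.20430076e+01, -1.14732894e+00]), 'qvel': array([0.0175065 , 0.02244447, 0.11832411, 0.03003055, 0.06360222,
       0.04659346]), 'effort': array([ 3.48807798e-04, -4.12303305e+01, -2.32214302e+01,  7.26302876e-02,
        3.76201328e-02,  2.36971164e-05]), 'ee_pos': array([151.04403733, 554.82458498, 194.19404045]), 'ee_rot': array([1.79992320e+02, 1.67208884e-03, 1.64773807e+02]), 'force': array([-0.15718401, -0.22156357, -0.0222286 ]), 'torque': array([ 0.0090954 , -0.02920813,  0.02143646]), 'gripper_force': 0.0, 'gripper_width': 90.9718089366942}
```

The box is at about (559,-4), yaw about 7°, and the coupling at about (547,-227). Both agree with the given heights and sizes and are in reach. I'll move to hover over the handle, then check with the wrist camera.

>>> apply_moves --pt "1 0.0227 -0.031 0.002 0 0 1.24" --pt "1 0.0227 -0.031 0.002 0 0 1.24" --pt "1 0.0227 -0.031 0.002 0 0 1.24" --pt "1 0.0227 -0.031 0.002 0 0 1.24" --pt "1 0.0227 -0.031 0.002 0 0 1.24" --newtons 30

```text
time_s: 1.22
ee_pos: [265.2, 398.4, 204.4]
ee_rot: [180.0, 0.0, 171.1]
force: [0.2, 1.0, -0.2]
gripper_width: 91.4
gripper_force: 0.0
```

>>> apply_moves --pt "1 0.0227 -0.031 0.002 0 0 1.24" --pt "1 0.0227 -0.031 0.002 0 0 1.24" --pt "1 0.0227 -0.031 0.002 0 0 1.24" --pt "1 0.0227 -0.031 0.002 0 0 1.24" --pt "1 0.0227 -0.031 0.002 0 0 1.24"

```text
time_s: 1.63
ee_pos: [378.8, 243.2, 214.6]
ee_rot: [180.0, 0.0, 177.2]
force: [1.0, 0.7, -0.1]
gripper_width: 90.8
gripper_force: 0.0
```

>>> apply_moves --pt "1 0.0227 -0.031 0.002 0 0 1.24" --pt "1 0.0227 -0.031 0.002 0 0 1.24" --pt "1 0.0227 -0.031 0.002 0 0 1.24" --pt "1 0.0227 -0.031 0.002 0 0 1.24" --pt "1 0.0227 -0.031 0.002 0 0 1.24"

```text
time_s: 2.05
ee_pos: [492.4, 88.0, 224.5]
ee_rot: [180.0, 0.0, -176.6]
force: [0.4, -0.3, -0.5]
gripper_width: 91.4
gripper_force: 0.0
```

>>> apply_moves --pt "1 0.0227 -0.031 0.002 0 0 1.24" --pt "1 0.0227 -0.031 0.002 0 0 1.24" --pt "1 0.0227 -0.031 0.002 0 0 1.24" --pt "1 0 0 0 0 0 0" --pt "1 0 0 0 0 0 0"

```text
time_s: 2.47
ee_pos: [560.3, -4.6, 229.7]
ee_rot: [180.0, -0.0, -173.1]
force: [0.6, 1.0, -0.5]
gripper_width: 91.1
gripper_force: 0.0
```

```bash
python3 - <<'E'
from h import *
np.set_printoptions(precision=1,suppress=True)
f=cams.grab_frame("wrist");print(-np.array(f["R"]).T@f["t"])
for b in finder.boxes_of("tray_handle","wrist"): print(b)
im=f["color"].copy()
p=np.radians(6.9)
for a in(-60,60): cv2.circle(im,tuple(int(round(x)) for x in proj(f,[559+a*np.cos(p),-4+a*np.sin(p),149])),3,(255,0,0),-1)
f["color"]=im; save(f,"w1")
E
```

```text
[484.4 -13.4 419.8]
{'rect': [241.9, 59.4, 163.2, 210.1], 'score': 0.78}
```

View pics/w1.png

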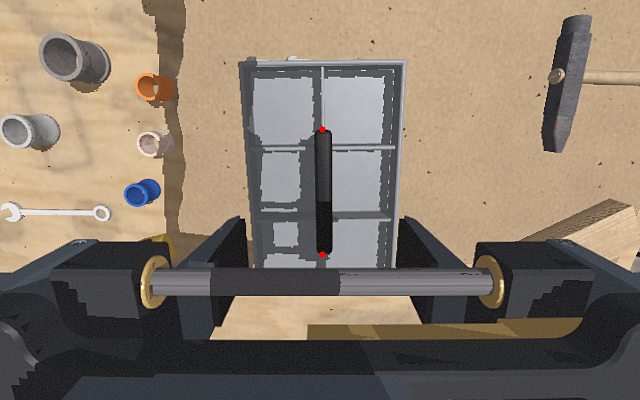

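The projected handle ends (red, at (322,130) and (322,256)) sit on the black bar, so the box pose is right. I'll descend and grip.

>>> apply_moves --pt "1 0 0 -0.03 0 0 0" --pt "1 0 0.001 -0.03 0 0 0" --pt "1 0 0 -0.02 0 0 0" --pt "1 0 0 -0.012 0 0 0" --pt "1 0 0 0 0 0 0"

```text
time_s: 2.98
ee_pos: [556.6, -0.6, 135.5]
ee_rot: [179.9, -0.4, -172.8]
force: [-0.8, -0.7, 0.1]
gripper_width: 91.1
gripper_force: 0.0
```

>>> apply_moves --pt "-1 0 0 0 0 0 0" --pt "-1 0 0 0 0 0 0" --pt "-1 0 0 0 0 0 0" --pt "-1 0 0 0 0 0 0" --pt "-1 0 0 0 0 0 0" --newtons 30

```text
time_s: 3.4
ee_pos: [560.1, -2.1, 139.1]
ee_rot: [-180.0, 0.1, -172.9]
force: [0.6, -0.1, -0.2]
gripper_width: 61.0
gripper_force: 0.0
```

>>> apply_moves --pt "-1 0 0 0 0 0 0" --pt "-1 0 0 0 0 0 0" --pt "-1 0 0 0 0 0 0" --pt "-1 0 0 0 0 0 0" --pt "-1 0 0 0 0 0 0"

```text
time_s: 3.82
ee_pos: [559.6, -2.2, 138.2]
ee_rot: [180.0, -0.0, -172.9]
force: [0.5, 0.3, -0.4]
gripper_width: 27.4
gripper_force: 0.0
```

```bash
python3 - <<'E'
import numpy as np
q=np.linspace(0,2.27,23);p=np.radians(6.9)
dy=.110*(np.cos(.436)-np.cos(.436+q));dz=.110*(np.sin(.436+q)-np.sin(.436))
P=np.c_[-np.sin(p)*dy,np.cos(p)*dy,dz]
for r in np.diff(P,axis=0): print([-1]+[float(x) for x in np.round(r,4)]+[0,0,0],end=", ")
E
```

```text
[-1, -0.0006, 0.0053, 0.01, 0, 0, 0], [-1, -0.0008, 0.0063, 0.0094, 0, 0, 0], [-1, -0.0009, 0.0072, 0.0087, 0, 0, 0], [-1, -0.001, 0.0081, 0.0079, 0, 0, 0], [-1, -0.0011, 0.0088, 0.007, 0, 0, 0], [-1, -0.0011, 0.0095, 0.0061, 0, 0, 0], [-1, -0.0012, 0.0101, 0.0051, 0, 0, 0], [-1, -0.0013, 0.0105, 0.004, 0, 0, 0], [-1, -0.0013, 0.0109, 0.0029, 0, 0, 0], [-1, -0.0013, 0.0111, 0.0017, 0, 0, 0], [-1, -0.0014, 0.0112, 0.0006, 0, 0, 0], [-1, -0.0014, 0.0112, -0.0006, 0, 0, 0], [-1, -0.0013, 0.0111, -0.0018, 0, 0, 0], [-1, -0.0013, 0.0109, -0.0029, 0, 0, 0], [-1, -0.0013, 0.0105, -0.004, 0, 0, 0], [-1, -0.0012, 0.0101, -0.0051, 0, 0, 0], [-1, -0.0011, 0.0095, -0.0061, 0, 0, 0], [-1, -0.0011, 0.0088, -0.0071, 0, 0, 0], [-1, -0.001, 0.0081, -0.0079, 0, 0, 0], [-1, -0.0009, 0.0072, -0.0087, 0, 0, 0], [-1, -0.0008, 0.0063, -0.0094, 0, 0, 0], [-1, -0.0006, 0.0053, -0.01, 0, 0, 0],
```

>>> apply_moves --pt "-1 0 0 0 0 0 0" --pt "-1 0 0 0 0 0 0" --pt "-1 0 0 0 0 0 0" --pt "-1 0 0 0 0 0 0" --pt "-1 0 0 0 0 0 0"

```text
time_s: 4.23
ee_pos: [559.7, -2.2, 138.2]
ee_rot: [180.0, 0.0, -172.9]
force: [1.0, 0.0, -0.2]
gripper_width: 0.3
gripper_force: 0.0
```

The fingers shut on nothing, so I'll look.

```bash
python3 - <<'E'
from h import *
a=cams.grab_frame("side");b=cams.grab_frame("wrist");s=cams.grab_frame("scene")
L=cv2.resize(a["color"][150:320,215:395],(400,378));R=cv2.resize(s["color"][110:270,220:390],(400,378))
im=np.vstack([np.hstack([L,R]),cv2.resize(b["color"][100:310,160:480],(400,222))[:, :].repeat(1,0) if 0 else np.hstack([cv2.resize(b["color"][0:400,0:640],(352,220)),np.zeros((220,448,3),np.uint8)])])
cv2.imwrite("pics/chk1.png",im[:,:,::-1])
E
```

```text
(no output)
```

View pics/chk1.png

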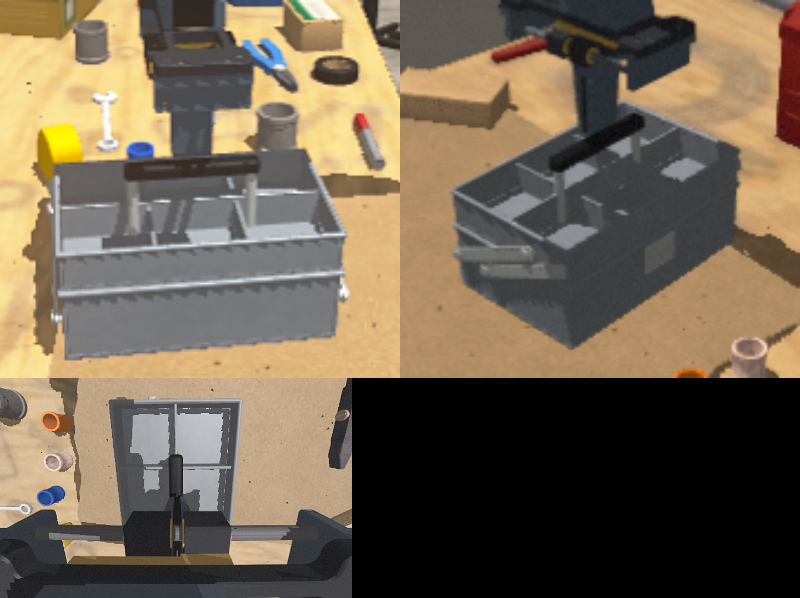

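```bash
python3 - <<'E'
from h import *
np.set_printoptions(precision=1,suppress=True)
o=[]
for n,(x0,y0,x1,y1) in dict(side=(265,170,345,240),scene=(270,120,350,190),wrist=(270,180,370,330)).items():
    f=cams.grab_frame(n); im=f["color"].copy()
    for z in(124,138,143,200): print(n,z,proj(f,[559.7,-2.2,z]), end=" ")
    print("handle",[proj(f,[559+a,-4+a*.12,142.5]) for a in(-60,0,60)])
    o.append(cv2.resize(im[y0:y1,x0:x1],(266 if n!="wrist" else 266,400),interpolation=cv2.INTER_CUBIC) if n=="wrist" else cv2.resize(im[y0:y1,x0:x1],(266,233),interpolation=cv2.INTER_CUBIC))
o=[np.vstack([i,np.zeros((400-len(i),266,3),np.uint8)]) for i in o]
cv2.imwrite("pics/chk2.png",np.hstack(o)[:,:,::-1])
print(status.state())
E
```

```text
side 124 [301.2 233.5] side 138 [301.2 227.3] side 143 [301.2 225. ] side 200 [301.2 198.6] handle [array([332. , 223.1]), array([301.6, 224.8]), array([270.6, 226.5])]
scene 124 [304.8 176.2] scene 138 [304.6 170.8] scene 143 [304.6 168.9] scene 200 [304.  146.1] handle [array([285.3, 179.6]), array([304.8, 169.5]), array([323.2, 160. ])]
wrist 124 [321.  221.7] wrist 138 [320.9 229.1] wrist 143 [320.9 231.9] wrist 200 [320.6 278. ] handle [array([318.5, 136.7]), array([318.3, 230.4]), array([318.1, 309.4])]
{'time_s': 4.5333, 'qpos': array([ -1.4,  19.3,  96.7,   0. ,  64. , -98.5]), 'qvel': array([-0.1, -0.1, -0. ,  0. , -0. , -0. ]), 'effort': array([ -0. , -40.6, -21.7,  -0. ,   0.1,   0. ]), 'ee_pos': array([559.7,  -2.2, 138.2]), 'ee_rot': array([ 180. ,    0. , -172.9]), 'force': array([ 0.2,  0. , -0.3]), 'torque': array([-0. , -0. ,  0.1]), 'gripper_force': 0.0, 'gripper_width': 0.3659539408242075}
```

View pics/chk2.png

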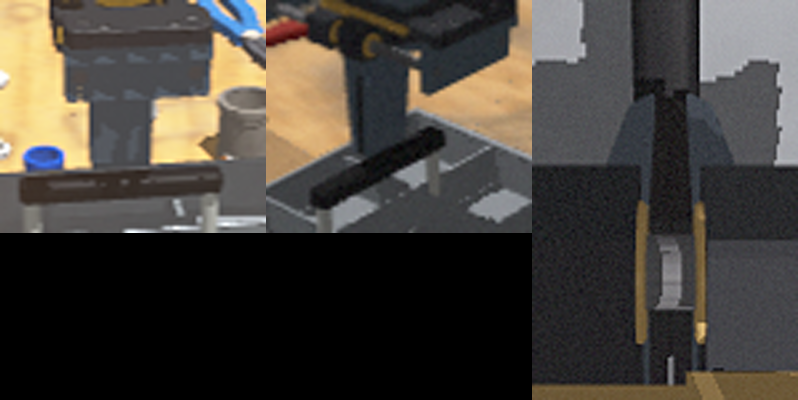

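>>> apply_moves --pt "-1 0 0.004 0 0 0 0" --pt "-1 0 0.004 0 0 0 0" --pt "-1 0 0 0 0 0 0"

```text
time_s: 4.78
ee_pos: [559.6, 6.6, 138.2]
ee_rot: [180.0, 0.0, -172.9]
force: [0.2, 0.7, 0.6]
gripper_width: 0.6
gripper_force: 0.0
```

```bash
python3 - <<'E'
from h import *
np.set_printoptions(precision=1,suppress=True)
print("overhang",env.finger_overhang)
for n,(u0,v0,u1,v1) in dict(side=(285,170,320,250),scene=(285,120,330,195)).items():
    f=cams.grab_frame(n); np.save(n+"A.npy",f["color"])
    print(n,"tip proj",proj(f,[559.6,6.6,124]),proj(f,[559.6,6.6,138]),proj(f,[559.6,6.6,150]),proj(f,[559.6,6.6,160]))
E
```

```text
overhang 14.0
side tip proj [301.2 235.7] [301.2 229.5] [301.2 224. ] [301.2 219.4]
scene tip proj [302.3 174.7] [302.2 169.4] [302.  164.7] [301.9 160.8]
```

>>> apply_moves --pt "1 0 0 0 0 0 0" --pt "1 0 0 0 0 0 0" --pt "1 0 0 0 0 0 0" --pt "1 0 0 0 0 0 0" --pt "1 0 0 0 0 0 0"

```text
time_s: 5.3
ee_pos: [559.7, 5.7, 138.2]
ee_rot: [180.0, 0.0, -172.9]
force: [0.5, -0.9, -0.3]
gripper_width: 31.1
gripper_force: 0.0
```

```bash
python3 - <<'E'
from h import *
o=[]
for n,(u0,v0,u1,v1) in dict(side=(265,160,345,250),scene=(265,110,345,200)).items():
    f=cams.grab_frame(n); A=np.load(n+"A.npy")
    o.append(cv2.resize(np.vstack([A[v0:v1,u0:u1]]),(400,300),interpolation=cv2.INTER_CUBIC));o.append(cv2.resize(f["color"][v0:v1,u0:u1],(400,300),interpolation=cv2.INTER_CUBIC))
cv2.imwrite("pics/chk3.png",np.vstack([np.hstack(o[:2]),np.hstack(o[2:])])[:,:,::-1])
E
```

```text
(no output)
```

View pics/chk3.png

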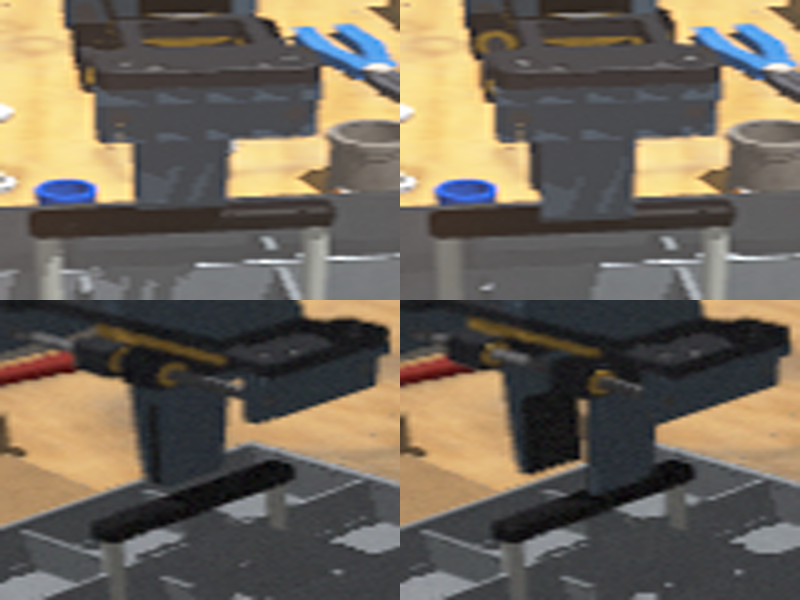

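The fingertips plainly end above the handle: in the right-hand pictures they're at (590,218) and (620,495), at the bar's top edge. They look about 30 mm shorter than stated, so I'll quantify that from the wrist view. The open fingers' inner tip corners were at (245,218) and (397,218).

```bash
python3 - <<'E'
from h import *
np.set_printoptions(precision=1,suppress=True)
f=cams.grab_frame("wrist");s=status.state();p=s["ee_pos"];w=s["gripper_width"]
from scipy.spatial.transform import Rotation as Ro
R=Ro.from_euler("xyz",s["ee_rot"],degrees=True).as_matrix()
print(p,w)
for dz in(14,0,-10,-20,-30):
  for x in(-16,16): print(dz,x,[proj(f,p+R@[x,e*w0/2,dz]) for w0 in(91,w) for e in(-1,1)])
im=f["color"][150:330,220:420]
cv2.imwrite("pics/w2.png",cv2.resize(im[:,:,::-1],None,fx=4,fy=3.3,interpolation=cv2.INTER_CUBIC)[:594])
# edges of the side body underside/tips
E
```

```text
[559.7   5.8 138.2] 43.00700450303923
14 -16 [array([258.6, 242.3]), array([383.4, 242.4]), array([291.5, 242.4]), array([350.5, 242.4])]
14 16 [array([256. , 200.3]), array([386. , 200.4]), array([290.3, 200.3]), array([351.8, 200.3])]
0 -16 [array([254.6, 250.8]), array([387.4, 250.9]), array([289.6, 250.9]), array([352.4, 251. ])]
0 16 [array([251.6, 206.3]), array([390.3, 206.4]), array([288.2, 206.4]), array([353.8, 206.4])]
-10 -16 [array([251.3, 257.6]), array([390.5, 257.7]), array([288. , 257.7]), array([353.9, 257.8])]
-10 16 [array([248.1, 211.2]), array([393.8, 211.3]), array([286.5, 211.2]), array([355.4, 211.3])]
-20 -16 [array([247.8, 265.1]), array([394. , 265.2]), array([286.3, 265.2]), array([355.5, 265.2])]
-20 16 [array([244.2, 216.6]), array([397.6, 216.7]), array([284.6, 216.6]), array([357.2, 216.7])]
-30 -16 [array([243.8, 273.3]), array([397.9, 273.5]), array([284.4, 273.5]), array([357.3, 273.5])]
-30 16 [array([239.8, 222.5]), array([401.9, 222.7]), array([282.5, 222.6]), array([359.2, 222.7])]
```

View pics/w2.png

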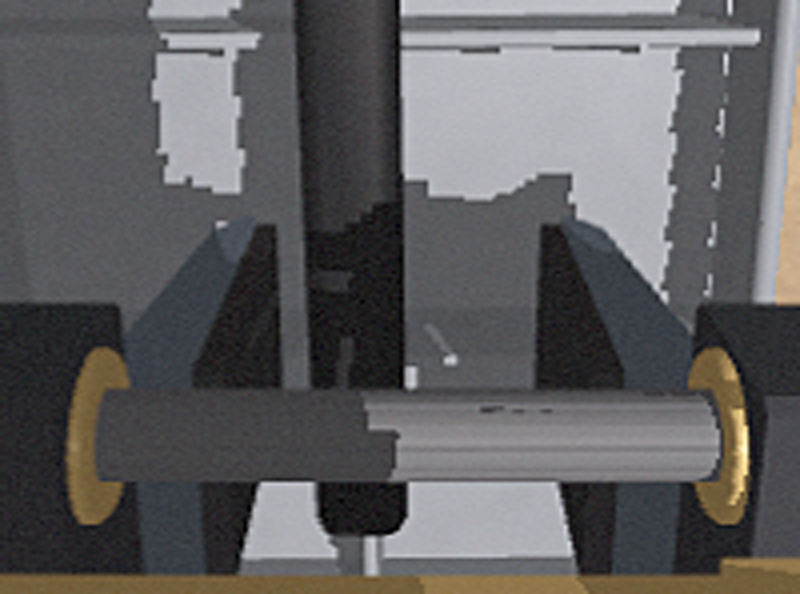

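Tip corners at (289,219) and (355,219), together with the first wrist picture, put the real fingertips about 20 mm behind the TCP instead of 14 mm ahead. All three cameras agree. I'll use tips = TCP z + 20, recentre on the handle and go 31 mm lower.

>>> apply_moves --pt "0.5 0 -0.009 0 0 0 0" --pt "0.5 0 0 0 0 0 0" --pt "0.5 0 0 -0.011 0 0 0" --pt "0.5 0 0 -0.01 0 0 0" --pt "0.5 0 0 -0.01 0 0 0"

```text
time_s: 5.87
ee_pos: [559.5, -3.4, 106.5]
ee_rot: [180.0, -0.0, -172.9]
force: [0.7, -0.2, -0.4]
gripper_width: 68.5
gripper_force: 0.0
```

>>> apply_moves --pt "-1 0 0 0 0 0 0" --pt "-1 0 0 0 0 0 0" --pt "-1 0 0 0 0 0 0" --pt "-1 0 0 0 0 0 0" --pt "-1 0 0 0 0 0 0"

```text
time_s: 6.28
ee_pos: [560.1, -3.1, 107.7]
ee_rot: [-180.0, 0.1, -172.9]
force: [0.2, -0.6, 0.4]
gripper_width: 37.6
gripper_force: 0.0
```

>>> apply_moves --pt "-1 0 0 0 0 0 0" --pt "-1 0 0 0 0 0 0" --pt "-1 0 0 0 0 0 0" --pt "-1 0 0 0 0 0 0" --pt "-1 0 0 0 0 0 0"

```text
time_s: 6.7
ee_pos: [559.7, -3.0, 107.3]
ee_rot: [180.0, 0.0, -172.8]
force: [-0.0, 0.2, 1.4]
gripper_width: 15.7
gripper_force: 30.0
```

Gripped: 15.7 mm against the 16 mm bar. Now I'll swing along the arc.

>>> apply_moves --pt "-1 -0.0006 0.0053 0.01 0 0 0" --pt "-1 -0.0008 0.0063 0.0094 0 0 0" --pt "-1 -0.0009 0.0072 0.0087 0 0 0" --pt "-1 -0.001 0.0081 0.0079 0 0 0" --pt "-1 -0.0011 0.0088 0.007 0 0 0"

```text
time_s: 7.12
ee_pos: [554.8, 33.1, 151.0]
ee_rot: [-180.0, -0.0, -172.9]
force: [1.5, -1.7, -7.4]
gripper_width: 16.0
gripper_force: 30.0
```

>>> apply_moves --pt "-1 -0.0011 0.0095 0.0061 0 0 0" --pt "-1 -0.0012 0.0101 0.0051 0 0 0" --pt "-1 -0.0013 0.0105 0.004 0 0 0" --pt "-1 -0.0013 0.0109 0.0029 0 0 0" --pt "-1 -0.0013 0.0111 0.0017 0 0 0"

```text
time_s: 7.53
ee_pos: [547.9, 85.4, 170.4]
ee_rot: [-180.0, -0.1, -172.9]
force: [-2.1, -4.7, -5.0]
gripper_width: 15.6
gripper_force: 30.0
```

>>> apply_moves --pt "-1 -0.0014 0.0112 0.0006 0 0 0" --pt "-1 -0.0014 0.0112 -0.0006 0 0 0" --pt "-1 -0.0013 0.0111 -0.0018 0 0 0" --pt "-1 -0.0013 0.0109 -0.0029 0 0 0" --pt "-1 -0.0013 0.0105 -0.004 0 0 0"

```text
time_s: 7.95
ee_pos: [540.5, 140.3, 161.4]
ee_rot: [-180.0, -0.2, -172.9]
force: [-2.6, -5.7, -4.3]
gripper_width: 15.5
gripper_force: 30.0
```

>>> apply_moves --pt "-1 -0.0012 0.0101 -0.0051 0 0 0" --pt "-1 -0.0011 0.0095 -0.0061 0 0 0" --pt "-1 -0.0011 0.0088 -0.0071 0 0 0" --pt "-1 -0.001 0.0081 -0.0079 0 0 0" --pt "-1 -0.0009 0.0072 -0.0087 0 0 0"

```text
time_s: 8.37
ee_pos: [534.7, 183.7, 126.1]
ee_rot: [-179.9, -0.2, -172.9]
force: [-3.5, -6.2, -2.8]
gripper_width: 15.2
gripper_force: 30.0
```

>>> apply_moves --pt "-1 -0.0008 0.0063 -0.0094 0 0 0" --pt "-1 -0.0006 0.0053 -0.0095 0 0 0" --pt "-1 0 0 0 0 0 0" --pt "-1 0 0 0 0 0 0"

```text
time_s: 8.7
ee_pos: [533.3, 194.7, 106.8]
ee_rot: [-179.9, -0.3, -172.9]
force: [-1.8, -5.0, -3.7]
gripper_width: 16.0
gripper_force: 30.0
```

Fully open: the handle moved 199 mm. Release, rise and travel over the coupling.

>>> apply_moves --pt "1 0 0 0 0 0 0" --pt "1 0 0 0 0 0 0" --pt "1 0 0 0 0 0 0" --pt "1 0 0 0 0 0 0" --pt "1 0 0 0 0 0 0"

```text
time_s: 9.12
ee_pos: [536.1, 195.5, 108.1]
ee_rot: [179.9, 0.1, -172.9]
force: [0.3, -0.3, 0.3]
gripper_width: 46.1
gripper_force: 0.0
```

>>> apply_moves --pt "1 0 0 0.02 0 0 0" --pt "1 0 0 0.03 0 0 0" --pt "1 0 0 0.03 0 0 0" --pt "1 0 -0.03 0.01 0 0 0" --pt "1 0 -0.036 0 0 0 0"

```text
time_s: 9.53
ee_pos: [538.0, 130.5, 201.3]
ee_rot: [179.9, 0.5, -172.7]
force: [0.7, 0.3, -0.8]
gripper_width: 79.6
gripper_force: 0.0
```

>>> apply_moves --pt "1 0 -0.036 0 0 0 0" --pt "1 0 -0.036 0 0 0 0" --pt "1 0 -0.036 0 0 0 0" --pt "1 0 -0.036 0 0 0 0" --pt "1 0 -0.036 0 0 0 0"

```text
time_s: 9.95
ee_pos: [535.6, -52.7, 197.9]
ee_rot: [180.0, 0.1, -172.9]
force: [0.9, 1.0, -0.2]
gripper_width: 91.1
gripper_force: 0.0
```

>>> apply_moves --pt "1 0.005 -0.036 0 0 0 0" --pt "1 0.005 -0.036 0 0 0 0" --pt "1 0.004 -0.036 0 0 0 0" --pt "1 0 -0.036 0 0 0 0" --pt "1 0 -0.032 0 0 0 0"

```text
time_s: 10.37
ee_pos: [549.8, -229.4, 197.7]
ee_rot: [-180.0, 0.1, -173.0]
force: [0.8, 0.0, 0.9]
gripper_width: 91.0
gripper_force: 0.0
```

>>> apply_moves --pt "1 0 0 -0.03 0 0 0" --pt "1 0 0 0 0 0 0" --pt "1 0 0 0 0 0 0"

```text
time_s: 10.62
ee_pos: [548.5, -226.6, 166.3]
ee_rot: [179.8, -0.2, -173.0]
force: [0.0, -0.0, 0.2]
gripper_width: 91.3
gripper_force: 0.0
```

```bash
python3 - <<'E'
from h import *
np.set_printoptions(precision=1,suppress=True)
f=cams.grab_frame("wrist");print(status.state()["ee_pos"])
im=f["color"].copy()
for b in finder.boxes_of("coupling_2","wrist"):
    l,t,w,h=b["rect"];print(b,at_z(f,l+w/2,t+h/2,18)); cv2.rectangle(im,(int(l),int(t)),(int(l+w),int(t+h)),(0,255,0),1)
for z in(0,36):
    for x,y in((547,-227),): cv2.circle(im,tuple(int(round(q)) for q in proj(f,[x,y,z])),2,(255,0,0),-1)
f["color"]=im;save(f,"w3")
s=cams.grab_frame("scene")
E
```

```text
[ 549.5 -226.5  167.6]
{'rect': [314.1, 104.6, 32.4, 31.2], 'score': 0.89} [ 480.9 -224.7   18. ]
{'rect': [283.6, 218.6, 29.7, 37.0], 'score': 0.77} [ 620.7 -244.9   18. ]
{'rect': [305.4, 165.9, 30.5, 33.0], 'score': 0.6} [ 550.6 -226.7   18. ]
```

View pics/w3.png

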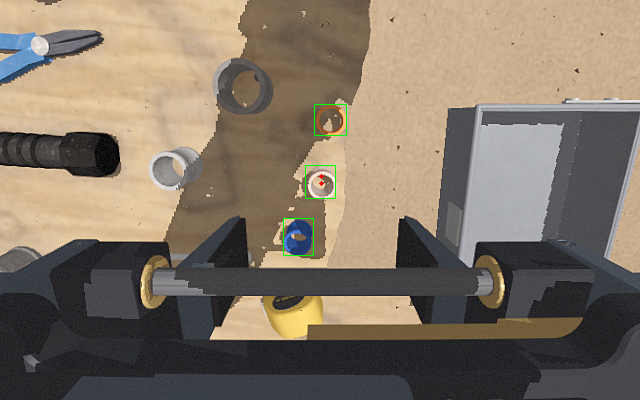

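The plain one is at (321,182), with the blue and orange ones on either side at (298,237) and (331,120). It measures (550,-227), directly under the tool, so I'll descend with tips to about 9 mm and grip.

>>> apply_moves --pt "0.7 0.0005 0 -0.035 0 0 0" --pt "0.7 0 0 -0.035 0 0 0" --pt "0.7 0 0 -0.035 0 0 0" --pt "0.7 0 0 -0.03 0 0 0" --pt "0.7 0 0 -0.015 0 0 0"

```text
time_s: 11.18
ee_pos: [549.0, -225.4, 15.1]
ee_rot: [179.9, -0.2, -172.8]
force: [0.1, -0.1, -0.4]
gripper_width: 77.9
gripper_force: 0.0
```

>>> apply_moves --pt "0.7 0 0 -0.012 0 0 0" --pt "0.7 0 0 -0.01 0 0 0" --pt "0.7 0 0 -0.006 0 0 0" --pt "0.7 0 0 0 0 0 0" --pt "0.7 0 0 0 0 0 0"

```text
time_s: 11.6
ee_pos: [550.9, -227.1, -9.8]
ee_rot: [-180.0, 0.1, -172.9]
force: [-0.1, 0.2, -0.1]
gripper_width: 77.6
gripper_force: 0.0
```

>>> apply_moves --pt "-1 0 0 0 0 0 0" --pt "-1 0 0 0 0 0 0" --pt "-1 0 0 0 0 0 0" --pt "-1 0 0 0 0 0 0" --pt "-1 0 0 0 0 0 0" --newtons 25

```text
time_s: 12.02
ee_pos: [550.3, -227.3, -10.2]
ee_rot: [-180.0, 0.0, -172.9]
force: [-0.5, -0.3, 0.4]
gripper_width: 47.0
gripper_force: 0.0
```

>>> apply_moves --pt "-1 0 0 0 0 0 0" --pt "-1 0 0 0 0 0 0" --pt "-1 0 0 0 0 0 0" --pt "-1 0 0 0 0 0 0" --pt "-1 0 0 0 0 0 0"

```text
time_s: 12.43
ee_pos: [550.1, -227.0, -10.5]
ee_rot: [180.0, -0.0, -172.9]
force: [-0.6, 1.7, 0.5]
gripper_width: 30.0
gripper_force: 25.1
```

Gripped. Lift, then turn 90° while travelling, so the body's long side runs along the box and fits inside.

>>> apply_moves --pt "-1 0 0 0.01 0 0 0" --pt "-1 0 0 0.03 0 0 0" --pt "-1 0 0 0.035 0 0 0" --pt "-1 0 0 0.035 0 0 0" --pt "-1 0 0 0.03 0 0 0"

```text
time_s: 12.85
ee_pos: [550.4, -227.5, 132.3]
ee_rot: [-179.9, 0.1, -172.9]
force: [1.5, -0.4, -1.8]
gripper_width: 30.1
gripper_force: 25.1
```

>>> apply_moves --pt "-1 0.0007 0.0168 0 0 0 -6.43" --pt "-1 0.0007 0.0168 0 0 0 -6.43" --pt "-1 0.0007 0.0168 0 0 0 -6.43" --pt "-1 0.0007 0.0168 0 0 0 -6.43" --pt "-1 0.0007 0.0168 0 0 0 -6.43"

```text
time_s: 13.27
ee_pos: [553.5, -142.6, 130.1]
ee_rot: [-180.0, 0.0, 154.6]
force: [0.2, -0.2, -1.0]
gripper_width: 30.1
gripper_force: 25.1
```

>>> apply_moves --pt "-1 0.0007 0.0168 0 0 0 -6.43" --pt "-1 0.0007 0.0168 0 0 0 -6.43" --pt "-1 0.0007 0.0168 0 0 0 -6.43" --pt "-1 0.0007 0.0168 0 0 0 -6.43" --pt "-1 0.0007 0.0168 0 0 0 -6.43"

```text
time_s: 13.68
ee_pos: [557.0, -58.5, 130.0]
ee_rot: [180.0, 0.0, 122.5]
force: [-0.4, -0.3, -1.5]
gripper_width: 30.2
gripper_force: 25.1
```

>>> apply_moves --pt "-1 0.0007 0.0168 0 0 0 -6.43" --pt "-1 0.0007 0.0168 0 0 0 -6.43" --pt "-1 0.0007 0.0164 0 0 0 -6.43" --pt "-1 0.0004 0 0 0 0 -6.43" --pt "-1 0 0 0 0 0 0"

```text
time_s: 14.1
ee_pos: [559.7, -8.5, 129.9]
ee_rot: [180.0, 0.0, 97.1]
force: [-0.4, -0.4, -1.5]
gripper_width: 30.1
gripper_force: 25.1
```

```bash
python3 - <<'E'
from h import *
np.set_printoptions(precision=1,suppress=True)
s=status.state();print(s["ee_pos"],s["ee_rot"],s["gripper_width"])
for n in("scene","side"):
    f=cams.grab_frame(n);print(n,"expect coupling mid",proj(f,s["ee_pos"]+[0,0,28]),"old spot",proj(f,[550,-227,18]))
    for b in finder.boxes_of("coupling_2",n): print(b)
    for b in finder.boxes_of("cantilever_box",n)[:2]: print("box",b)
E
```

```text
[559.7  -8.5 129.9] [180.    0.   97.1] 30.05339501650213
scene expect coupling mid [306.2 164.1] old spot [369.3 262.8]
{'rect': [389.8, 240.1, 12.4, 27.2], 'score': 0.81}
{'rect': [305.0, 152.6, 7.2, 23.8], 'score': 0.63}
box {'rect': [190.2, 127.3, 173.2, 135.5], 'score': 0.67}
side expect coupling mid [301.2 216.7] old spot [305.8 225.9]
{'rect': [324.4, 218.3, 14.8, 13.3], 'score': 0.71}
{'rect': [292.6, 209.1, 15.7, 18.5], 'score': 0.66}
{'rect': [273.6, 212.2, 11.6, 19.9], 'score': 0.47}
box {'rect': [236.1, 234.1, 169.4, 126.3], 'score': 0.7}
```

The coupling is in the grip: the detections at (308,164) in scene and (300,218) in side match the expected places, and the weight reads right. I'll lower it, slowing at the end.

>>> apply_moves --pt "-1 0 0 -0.03 0 0 0" --pt "-1 0 0 -0.03 0 0 0" --pt "-1 0 0 -0.03 0 0 0" --pt "-1 0 0 -0.02 0 0 0" --pt "-1 0 0 -0.01 0 0 0"

```text
time_s: 14.82
ee_pos: [557.6, -9.5, 6.7]
ee_rot: [-179.7, -0.0, 97.1]
force: [0.6, 0.5, -1.7]
gripper_width: 29.9
gripper_force: 25.1
```

>>> apply_moves --pt "-1 0 0 -0.006 0 0 0" --pt "-1 0 0 -0.002 0 0 0" --pt "-1 0 0 0 0 0 0" --pt "-1 0 0 0 0 0 0"

```text
time_s: 15.15
ee_pos: [560.8, -9.3, 2.7]
ee_rot: [179.9, 0.0, 97.1]
force: [-0.1, 0.1, -1.6]
gripper_width: 29.6
gripper_force: 25.1
```

>>> apply_moves --pt "-1 0 0 -0.001 0 0 0" --pt "-1 0 0 -0.001 0 0 0" --pt "-1 0 0 0 0 0 0"

```text
time_s: 15.4
ee_pos: [559.9, -9.2, -0.0]
ee_rot: [179.9, 0.0, 97.1]
force: [0.4, -0.3, -1.1]
gripper_width: 29.4
gripper_force: 25.1
```

>>> apply_moves --pt "-1 0 0 -0.001 0 0 0" --pt "-1 0 0 -0.001 0 0 0" --pt "-1 0 0 0 0 0 0"

```text
time_s: 15.65
ee_pos: [559.8, -9.2, -2.5]
ee_rot: [180.0, 0.0, 97.1]
force: [0.0, 0.1, -0.6]
gripper_width: 29.8
gripper_force: 25.1
```

>>> apply_moves --pt "-1 0 0 -0.001 0 0 0" --pt "-1 0 0 0 0 0 0" --pt "-1 0 0 0 0 0 0"

```text
time_s: 15.9
ee_pos: [559.9, -9.2, -2.7]
ee_rot: [180.0, 0.0, 97.1]
force: [-1.5, -0.9, 4.9]
gripper_width: 29.7
gripper_force: 25.0
```

Floor contact came at the predicted height. Release, wait, rise.

>>> apply_moves --pt "0.5 0 0 0 0 0 0" --pt "0.5 0 0 0 0 0 0" --pt "0.5 0 0 0 0 0 0" --pt "0.5 0 0 0 0 0 0" --pt "0.5 0 0 0 0 0 0"

```text
time_s: 16.32
ee_pos: [559.6, -9.2, -3.7]
ee_rot: [-180.0, -0.0, 97.1]
force: [0.5, 0.1, 0.1]
gripper_width: 60.6
gripper_force: 0.0
```

>>> apply_moves --pt "0.5 0 0 0 0 0 0" --pt "0.5 0 0 0 0 0 0" --pt "0.5 0 0 0.005 0 0 0" --pt "0.5 0 0 0.02 0 0 0" --pt "0.5 0 0 0.03 0 0 0"

```text
time_s: 16.73
ee_pos: [557.4, -9.1, 49.9]
ee_rot: [-179.6, -0.1, 97.1]
force: [0.7, -0.2, 0.9]
gripper_width: 68.1
gripper_force: 0.0
```

>>> apply_moves --pt "0.5 0 0 0.035 0 0 0" --pt "0.5 0 0 0.035 0 0 0" --pt "0.5 0 0 0.035 0 0 0" --pt "0.5 0 0 0.035 0 0 0" --pt "0.5 0 0 0 0 0 0"

```text
time_s: 17.15
ee_pos: [563.8, -9.3, 199.6]
ee_rot: [179.1, 0.1, 97.1]
force: [1.3, -0.2, 1.6]
gripper_width: 68.5
gripper_force: 0.0
```

```bash
python3 - <<'E'
from h import *
np.set_printoptions(precision=1,suppress=True)
s=status.state();print(s["ee_pos"],s["ee_rot"],s["gripper_width"])
for n in("scene","side","wrist"):
    f=cams.grab_frame(n);print(n,"expect low/mid/top",*[proj(f,[560,-9,z]) for z in(8,26,44)])
    for b in finder.trace("coupling_2",n):
        m=b["pixels"]; print(b["rect"],b["score"],"mask centroid",np.argwhere(m).mean(0)[::-1],"rgb",f["color"][m].mean(0))
    for b in finder.boxes_of("tray_handle",n)[:1]: print("tray",b, proj(f,[534,194,142]))
    save(f,"x_"+n)
E
```

```text
[563.8  -9.3 199.6] [179.1   0.1  97.1] 68.49030572252884
scene expect low/mid/top [307.7 219.4] [307.6 213.2] [307.4 206.8]
[391.2, 241.0, 15.3, 26.4] 0.87 mask centroid [397.8 254. ] rgb [ 34.3  61.3 117.9]
[332.3, 263.8, 19.3, 24.6] 0.82 mask centroid [342.6 277.3] rgb [145.6  71.4  10.8]
[301.4, 203.0, 9.9, 19.7] 0.57 mask centroid [306.  212.4] rgb [156.9 130.8 116.5]
tray {'rect': [188.9, 132.7, 111.9, 62.8], 'score': 0.6} [247.2 143.2]
side expect low/mid/top [301.2 279.9] [301.2 272.8] [301.2 265.6]
[322.7, 217.3, 17.6, 17.1] 0.73 mask centroid [332.6 225.2] rgb [184.1  98.4  22.6]
[270.9, 212.5, 16.8, 19.2] 0.57 mask centroid [278.4 222.3] rgb [ 79.5  97.3 173. ]
[293.6, 262.6, 16.8, 12.2] 0.42 mask centroid [301.4 267.7] rgb [219.7 188.9 166.6]
wrist expect low/mid/top [322.7 175.4] [322.7 178.5] [322.7 181.9]
[238.6, 308.2, 21.1, 29.6] 0.91 mask centroid [251.2 324.3] rgb [164.6  97.3  51.6]
[307.9, 162.6, 29.1, 32.7] 0.56 mask centroid [323.6 178.2] rgb [201.8 178.3 166.9]
tray {'rect': [166.7, 1.2, 314.0, 54.0], 'score': 0.95} [321.8 -90.2]
```

The coupling stands in the compartment as expected, matching in all three cameras. Return to the handle, turning back.

>>> apply_moves --pt "0.5 -0.0018 0.0146 0 0 0 6.43" --pt "0.5 -0.0018 0.0146 0 0 0 6.43" --pt "0.5 -0.0018 0.0146 0 0 0 6.43" --pt "0.5 -0.0018 0.0146 0 0 0 6.43" --pt "0.5 -0.0018 0.0146 0 0 0 6.43"

```text
time_s: 18.02
ee_pos: [550.3, 64.4, 190.8]
ee_rot: [-179.9, -0.0, 129.5]
force: [-0.5, 0.4, -0.3]
gripper_width: 68.6
gripper_force: 0.0
```

>>> apply_moves --pt "0.5 -0.0018 0.0146 0 0 0 6.43" --pt "0.5 -0.0018 0.0146 0 0 0 6.43" --pt "0.5 -0.0018 0.0146 0 0 0 6.43" --pt "0.5 -0.0018 0.0146 0 0 0 6.43" --pt "0.5 -0.0018 0.0146 0 0 0 6.43"

```text
time_s: 18.43
ee_pos: [541.3, 137.5, 190.8]
ee_rot: [-180.0, -0.1, 161.7]
force: [-0.1, 0.7, 0.2]
gripper_width: 68.5
gripper_force: 0.0
```

>>> apply_moves --pt "0.5 -0.0018 0.0146 0 0 0 6.43" --pt "0.5 -0.0018 0.0146 0 0 0 6.43" --pt "0.5 -0.0018 0.0146 0 0 0 6.43" --pt "0.5 -0.0018 0.0142 0 0 0 6.43" --pt "0.5 0 0 0 0 0 0"

```text
time_s: 18.85
ee_pos: [534.0, 196.8, 190.8]
ee_rot: [179.9, -0.1, -172.7]
force: [0.1, -0.5, -0.9]
gripper_width: 68.3
gripper_force: 0.0
```

>>> apply_moves --pt "0.5 0 0 0 0 0 0" --pt "0.5 0 0 0 0 0 0"

```text
time_s: 19.02
ee_pos: [534.3, 194.2, 191.1]
ee_rot: [-180.0, -0.0, -173.0]
force: [-0.4, 0.1, -1.3]
gripper_width: 68.3
gripper_force: 0.0
```

```bash
python3 - <<'E'
from h import *
np.set_printoptions(precision=1,suppress=True)
f=cams.grab_frame("wrist");print(status.state()["ee_pos"]);
for y in(185,195,205): print(y,[proj(f,[x,y,149]) for x in (475,490,534)])
for v in (120,135,150,165,180):
    r=f["color"][v,270:370].max(1); print(v,"dark cols",[(int(a)) for a in (270+np.nonzero(r<60)[0])[[0,-1]]] if (r<60).any() else None, int((r<60).sum()))
E
```

```text
[534.4 194.  191.2]
185 [array([318.6, 133.3]), array([316.2, 153.2]), array([309.8, 207.7])]
195 [array([331.8, 135. ]), array([329.2, 154.8]), array([322.2, 209.2])]
205 [array([345. , 136.6]), array([342.2, 156.4]), array([334.5, 210.6])]
120 dark cols None 0
135 dark cols [313, 330] 13
150 dark cols [312, 331] 6
165 dark cols [313, 331] 5
180 dark cols [313, 331] 7
```

Handle is centred under the tool (columns 312–331). Descend and grip.

>>> apply_moves --pt "0.5 0 0.0005 -0.025 0 0 0" --pt "0.5 0 0 -0.025 0 0 0" --pt "0.5 0 0 -0.018 0 0 0" --pt "0.5 0 0 -0.016 0 0 0" --pt "0.5 0 0 0 0 0 0"

```text
time_s: 19.48
ee_pos: [532.2, 193.6, 104.2]
ee_rot: [-179.9, -0.4, -173.0]
force: [-0.9, -0.6, -0.7]
gripper_width: 68.5
gripper_force: 0.0
```

>>> apply_moves --pt "-1 0 0 0 0 0 0" --pt "-1 0 0 0 0 0 0" --pt "-1 0 0 0 0 0 0" --pt "-1 0 0 0 0 0 0" --pt "-1 0 0 0 0 0 0" --newtons 30

```text
time_s: 19.9
ee_pos: [535.0, 195.4, 108.4]
ee_rot: [180.0, 0.1, -172.9]
force: [-0.2, -0.1, -0.1]
gripper_width: 37.7
gripper_force: 0.0
```

>>> apply_moves --pt "-1 0 0 0 0 0 0" --pt "-1 0 0 0 0 0 0" --pt "-1 0 0 0 0 0 0" --pt "-1 0 0 0 0 0 0" --pt "-1 0 0 0 0 0 0"

```text
time_s: 20.32
ee_pos: [534.5, 194.9, 107.6]
ee_rot: [-179.9, 0.0, -172.8]
force: [0.1, -2.4, 0.9]
gripper_width: 15.9
gripper_force: 30.0
```

Gripped. Reverse the arc.

>>> apply_moves --pt "-1 0.0006 -0.0053 0.01 0 0 0" --pt "-1 0.0008 -0.0063 0.0094 0 0 0" --pt "-1 0.0009 -0.0072 0.0087 0 0 0" --pt "-1 0.001 -0.0081 0.0079 0 0 0" --pt "-1 0.0011 -0.0088 0.0071 0 0 0"

```text
time_s: 20.73
ee_pos: [539.2, 158.8, 151.3]
ee_rot: [180.0, 0.0, -172.9]
force: [4.1, 0.7, -11.3]
gripper_width: 16.2
gripper_force: 30.0
```

>>> apply_moves --pt "-1 0.0011 -0.0095 0.0061 0 0 0" --pt "-1 0.0012 -0.0101 0.0051 0 0 0" --pt "-1 0.0013 -0.0105 0.004 0 0 0" --pt "-1 0.0013 -0.0109 0.0029 0 0 0" --pt "-1 0.0013 -0.0111 0.0018 0 0 0"

```text
time_s: 21.15
ee_pos: [546.1, 107.1, 170.9]
ee_rot: [179.9, 0.1, -172.9]
force: [7.3, 3.9, -12.7]
gripper_width: 15.8
gripper_force: 30.0
```

>>> apply_moves --pt "-1 0.0014 -0.0112 0.0006 0 0 0" --pt "-1 0.0014 -0.0112 -0.0006 0 0 0" --pt "-1 0.0013 -0.0111 -0.0017 0 0 0" --pt "-1 0.0013 -0.0109 -0.0029 0 0 0" --pt "-1 0.0013 -0.0105 -0.004 0 0 0"

```text
time_s: 21.57
ee_pos: [553.4, 53.4, 162.7]
ee_rot: [179.8, 0.3, -173.0]
force: [6.1, 7.9, -9.3]
gripper_width: 15.6
gripper_force: 30.0
```

>>> apply_moves --pt "-1 0.0012 -0.0101 -0.0051 0 0 0" --pt "-1 0.0011 -0.0095 -0.0061 0 0 0" --pt "-1 0.0011 -0.0088 -0.007 0 0 0" --pt "-1 0.001 -0.0081 -0.0079 0 0 0" --pt "-1 0.0009 -0.0072 -0.0087 0 0 0"

```text
time_s: 21.98
ee_pos: [559.3, 9.8, 128.7]
ee_rot: [179.8, 0.3, -173.0]
force: [6.5, 7.7, -4.7]
gripper_width: 15.8
gripper_force: 30.0
```

>>> apply_moves --pt "-1 0.0008 -0.0063 -0.0094 0 0 0" --pt "-1 0.0006 -0.0053 -0.009 0 0 0" --pt "-1 0 0 -0.001 0 0 0" --pt "-1 0 0 0 0 0 0"

```text
time_s: 22.32
ee_pos: [560.9, -2.4, 108.7]
ee_rot: [179.9, 0.3, -173.0]
force: [7.4, 4.3, -7.2]
gripper_width: 15.8
gripper_force: 30.0
```

>>> apply_moves --pt "0.5 0 0 0 0 0 0" --pt "0.5 0 0 0 0 0 0" --pt "0.5 0 0 0 0 0 0" --pt "0.5 0 0 0 0 0 0" --pt "0.5 0 0 0 0 0 0"

```text
time_s: 22.73
ee_pos: [558.2, -3.0, 108.2]
ee_rot: [180.0, 0.0, -172.9]
force: [0.1, -0.1, 0.4]
gripper_width: 46.1
gripper_force: 0.0
```

>>> apply_moves --pt "0.5 0 0 0 0 0 0" --pt "0.5 0 0 0.01 0 0 0" --pt "0.5 0 0 0.03 0 0 0" --pt "0.5 0 0 0.035 0 0 0" --pt "0.5 0 0 0.035 0 0 0"

```text
time_s: 23.15
ee_pos: [557.8, -2.6, 219.3]
ee_rot: [180.0, -0.1, -172.9]
force: [0.7, 0.2, 0.5]
gripper_width: 68.2
gripper_force: 0.0
```

>>> apply_moves --pt "0.5 0 0 0.02 0 0 0" --pt "0.5 0 0 0 0 0 0" --pt "0.5 0 0 0 0 0 0" --pt "0.5 0 0 0 0 0 0" --pt "0.5 0 0 0 0 0 0"

```text
time_s: 23.57
ee_pos: [557.4, -2.6, 236.2]
ee_rot: [180.0, -0.2, -172.9]
force: [-0.3, -0.0, -0.3]
gripper_width: 68.4
gripper_force: 0.0
```

>>> apply_moves --pt "0.5 0 0 0 0 0 0" --pt "0.5 0 0 0 0 0 0" --pt "0.5 0 0 0 0 0 0" --pt "0.5 0 0 0 0 0 0" --pt "0.5 0 0 0 0 0 0"

```text
time_s: 23.98
ee_pos: [558.4, -2.7, 237.4]
ee_rot: [180.0, -0.0, -172.9]
force: [0.6, 0.0, 0.5]
gripper_width: 68.1
gripper_force: 0.0
```

```bash
python3 - <<'E'
from h import *
s=status.state();print(s["ee_pos"],s["force"])
for n,(x0,y0,x1,y1) in dict(scene=(242,195,365,262),side=(238,235,372,315)).items():
    f=cams.grab_frame(n); A=cv2.imread(f"pics/{n}0.png")[:,:,::-1].astype(int)
    d=np.abs(f["color"].astype(int)-A).max(2)
    b=finder.boxes_of("cantilever_box",n)[0]["rect"]
    print(n,"changed share in box walls",(d[y0:y1,x0:x1]>40).mean(),b,[c["rect"] for c in finder.boxes_of("coupling_2",n)])
f=cams.grab_frame("side");A=cv2.imread("pics/side0.png")[:,:,::-1].astype(int)
B=f["color"].astype(int)
for dv in(-2,-1,0,1,2): print(dv,np.abs(B[240+dv:310+dv,240:370]-A[240:310,240:370]).mean())
E
```

```text
[558.37513384  -2.70267807 237.4199542 ] [0.56313981 0.0415671  0.49032784]
scene changed share in box walls 0.011527727217570683 [244.4, 150.6, 119.6, 109.0] [[334.2, 265.6, 17.7, 25.4], [391.5, 240.9, 10.6, 24.6]]
side changed share in box walls 0.028171641791044776 [236.5, 216.5, 135.0, 96.0] []
-2 19.59223443223443
-1 14.262380952380953
0 7.323040293040293
1 14.386080586080586
2 19.32886446886447
```

The pictures match the original shut state with zero offset, so the tray is shut and the arm is clear.

```bash
python3 -c "
from workcell import env;print(env.job_done())"
```

```text
the job is handed in; nothing more can be done
None
```

I handed the job in at about 24 s of the 72 s limit: the smallest plain coupling was set down upright in the compartment, confirmed in all three cameras before closing; the tray is shut and the arm clear, though no verdict was returned.

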